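# Push the capsule crate up into its sloped display stand

## Task

Push the full capsule crate along the counter, in between the stand's flared guides and on up the sloping run-up until its front lower edge drops down behind the lip and it lies flat in the berth. The berth is not clamped in the same place every day, so feel for its back stop: push gently, never force or ram the crate, and leave the mug, the tumbler and the jar where they are.

Things in the scene. Friction and masses are not known exactly. Their poses are not given: they have to be found in the camera images.
- stand: Fixed sloped display stand of sheet steel. Origin: on the counter, middle of the ramp's toe; +x runs into the stand (the way the crate goes), +z up. From the toe a run-up climbs at 14 degrees (0.244 rad) to the lip of the berth, between side guides 135 mm apart that stand 20 mm above it. Run-up and berth are slippery: a crate let go before it is behind the lip slides back down.
- berth_nominal (a point): Point on the slope, 80 mm up from the toe (78 mm along the stand's x, 19 mm high), where the lip is with the berth in its middle setting. The berth (lip, bed and low rigid back stop in one) is clamped in slots up to 16 mm further down or up the slope, differently each time and not measured: find it by feel.
- berth_nominal_end (a point): Foot of the back stop with the berth in its middle setting; it shifts with the berth. Behind the lip the bed lies 8 mm lower than the run-up, parallel to it, and is 153 mm long from lip to back stop: 3 mm more than the crate. The back stop stands 18 mm above the bed.
- mouth (a point): Middle of the mouth, on the counter 47 mm in front of the toe: here the guides, 26 mm high, are flared to 175 mm apart; they narrow evenly to 135 mm at the toe.
- shelf_edge (a point): Middle of the lower front edge of the cup shelf that covers the rear of the bed: 145 mm along the stand's x, 120 mm above the counter, 180 mm wide, on legs 164 mm apart; an upturned cup and glass stand on it.
- crate: Closed black capsule crate, 150 mm along its x, 130 mm along y, 50 mm high, 0.5 to 0.9 kg, capsules set flush in its top so that there is nothing to grip: it can only be pushed. Origin under its middle; its front face, with a paper tag, is at x -75 mm and looks away from the stand (its +x goes in first). It starts flat on the counter some way in front of the stand, roughly pointing at it.
- crate_front (a point): Middle of the lower edge of the crate's front face, the edge that must drop behind the lip. In the stand's frame it lies at x 64 to 97 mm and z 7 to 16 mm when home, depending on where the berth is clamped, with the crate tilted like the slope; while it still rides on the lip it is 8 mm higher.
- cup: Loose white mug, 76 mm across, 62 mm high; origin under its middle.
- tumbler: Loose glass tumbler, 64 mm across, 85 mm high; origin under its middle.
- jar: Loose amber jar with a steel cap, 68 mm across, 75 mm high; origin under its middle.
There are look-alikes about, which are no part of the job. What is shaped like the crate but orange is not meant.

How it is judged:
By the outcome, as a careful person would: the job done as asked, in the order asked, and still so for the second after the job is handed in, with the robot touching nothing.
It also fails if it takes over 64 s, if anything falls off the work surface, if the arm or the gripper's body presses on something with over 40 N, if the wrist force passes 120 N, or if a joint passes its speed limit or range.

## Robot

A 6-joint arm with a two-finger parallel gripper is mounted at the origin on the work surface. World frame = base frame: x ahead of the robot, y to its left, z up, the work surface at z = 0. Lengths are in m, angles in rad, forces in N, time in s.
With the tool pointing down it reaches from about 0.35 to 0.775 m from the base axis. Payload 7.3 kg.
Tool frame: the origin (TCP) lies midway between the tips of the shut fingers; the grasp point (between the pads) lies 19 mm behind it (robot.grasp_offset is the z of the grasp point in the tool frame, in m); z points along the fingers, y is the direction in which the jaws open and shut (so a half turn about z gives the same grasp; the last joint's range is limited). The gripper opens to 92 mm and grips with 3 to 60 N. Pads are 19 mm wide; open, the fingers measure 130 mm over their backs; the gripper's body (75 mm by 190 mm) begins 47 mm behind the grasp point.
Start: joints at [1.071, 0.342, 1.524, -0, 1.275, -0.146], TCP at [0.182, 0.493, 0.227] pointing down, gripper open.
Joint ranges: [-2.53, 2.53], [-0.77, 2.02], [0.04, 2.7], [-1, 4.14], [0.28, 2.66], [-3.11, 3.11]. Speed limits (rad/s): [2.57, 2.57, 3.14, 3.14, 3.14, 3.14].

## Interface

Orientations are given as [roll, pitch, yaw] about the fixed x, y, z axes, in that order (R = Rz(yaw) Ry(pitch) Rx(roll)).
In Python, from cell import observe, imaging, workorder, robot gives the robot as it stands. The module is installed in compiled form; this text tells all that it offers.
- The arm moves only by the tool send_rows, never from a script. Its argument "series" is a list of rows, each a list of 7 numbers: the shift along the tool's x, y, z in m, then the turn, a rotation vector about the tool's x, y, z in rad, then the closure, from 0 (fully open) to 1 (shut). A call has 1 to 5 rows; each row shifts and turns the commanded pose from where the row before left it, along the tool's axes as they then stand; what a row does not reach is not made up. A row lasts 1/12 s, in which the tool goes at most 41.7 mm and 7.16 degrees, less where a joint would pass 70% of its speed; a pose out of reach is approached as far as the arm can. A call is refused whole if a number of a shift passes 0.0417 or a number of a turn 0.125, either way. A call with a gripper value outside its range is refused whole. The fingers move at their own pace and stop on an object; "newtons" is the grip in N (left out, the last holds). Time passes only in rows, so rows that do not move let the fingers close. It gives the time, the measured TCP pose, the force and the opening at its end, in the units of the state.
- observe(): the state, without advancing time (a new reading comes with each control period).
- imaging.read_camera(name): name is "scene" or "top" or "wrist"; returns a dict with "color" (420x560x3 uint8, red, green, blue), "range_z" (420x560 float32, m along the optical axis (not along the pixel's ray), 0 where there is no reading), "vfov" (degrees; the focal length in pixels is half the picture's height over the tangent of half this angle, whatever the lens; pixels are square), "cx", "cy" (the principal point, pixels), "dist_coeffs" ([k1, k2, p1, p2, k3] as OpenCV has them; the pictures are not rectified), "T" (4x4, takes a point from camera to world coordinates). Camera axes: x right, y down, z forward; pixel columns grow to the right and rows downward; lengths in m; the calibration is good to about 2 mm. A picture is of the moment at which its call begins.
- workorder.hand_in(): hands the job in, once; it reports no verdict.
The state is a dict: "time": time; "qpos": joint angles; "qvel": joint speeds; "joint_efforts": joint torques, N m; "tool_pos": TCP position; "tool_rot": TCP orientation; "contact_force": force on the tool from outside, world axes, zero at the start; "torque": the same for the moment, N m; "opening": finger opening in m.
Only numpy, scipy, OpenCV 4.12 (cv2) and the standard library are available. Lean on these libraries where they do the work, as an engineer would, in place of code of your own. Each camera call takes 0.05 s, during which the arm holds its last target.

## Working session

There is one attempt and no reset: what is moved stays moved. The work goes in short steps, Python scripts to look and compute and a tool call to move; the robot and the scene stay as the last step left them, time stands still between calls to the robot, and variables do not carry over. Pictures are saved under pics/ and viewed, and the job is handed in when it is done.

Besides the shell and the picture viewer there is one more tool, called by a JSON object that holds its "method" and its "body". send_rows: Moves the arm, as the interface text tells. Its arguments: {"type":"object","properties":{"series":{"type":"array","items":{"type":"array","items":{"type":"number"}}},"newtons":{"type":"number"}},"required":["series"]}

```bash
mkdir -p pics; ls; python3 - <<'E'
from cell import observe, imaging, workorder, robot
import cv2,numpy as np
print(observe()); print([a for a in dir(robot) if a[0]!='_'])
for n in ("scene","top","wrist"):
    d=imaging.read_camera(n); cv2.imwrite(f"pics/{n}0.png",d["color"][:,:,::-1]); np.savez(f"{n}0.npz",**d)
    print(n,d["vfov"],d["cx"],d["cy"],d["dist_coeffs"],np.round(d["T"],3).tolist())
E
```

```text
pics
{'time': 0.0, 'qpos': array([ 1.07099173e+00,  3.42709730e-01,  1.52501784e+00, -2.13298177e-05,
        1.27541769e+00, -1.45980755e-01]), 'qvel': array([ 0.00073124, -0.00012561, -0.00022106, -0.00064099,  0.00222946,
        0.00011239]), 'joint_efforts': array([ 1.99500537e-04, -4.31242454e+01, -2.44219279e+01,  7.17375451e-02,
        5.60231984e-02, -1.33963140e-04]), 'tool_pos': array([0.18168064, 0.49211955, 0.22605143]), 'tool_rot': array([-3.14005360e+00, -2.05666545e-04,  2.78777488e+00]), 'contact_force': array([ 0.13323293, -0.49412356,  0.37980781]), 'torque': array([-0.055438  ,  0.00634494,  0.01695769]), 'opening': 0.09182271473035418}
['IKError', 'grasp_offset']
scene 53.781970381256706 279.3377977831405 211.18600107199646 [-0.03195284  0.          0.          0.          0.        ] [[0.565, 0.66, -0.496, 1.179], [0.825, -0.461, 0.326, -0.388], [-0.014, -0.593, -0.805, 0.983], [0.0, 0.0, 0.0, 1.0]]
top 50.17697479583258 273.48707621933903 210.79755935354007 [-0.12716545  0.          0.          0.          0.        ] [[-0.022, -0.991, 0.134, 0.45], [-1.0, 0.021, -0.014, -0.048], [0.011, -0.134, -0.991, 1.333], [0.0, 0.0, 0.0, 1.0]]
wrist 66.86273936010636 279.50430982581867 211.61616968610647 [-0.01876603  0.          0.          0.          0.        ] [[0.347, 0.895, 0.281, 0.105], [0.938, -0.33, -0.106, 0.52], [-0.002, 0.301, -0.954, 0.385], [0.0, 0.0, 0.0, 1.0]]
```

View pics/scene0.png

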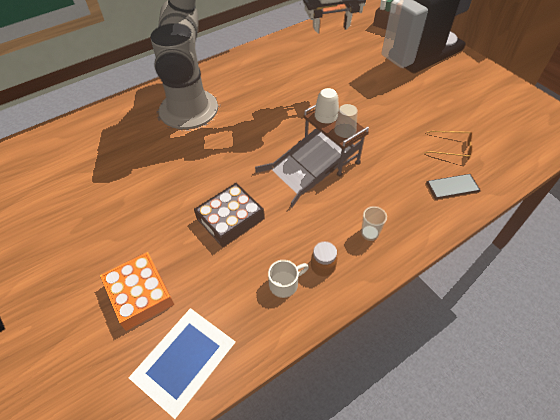

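View pics/top0.png

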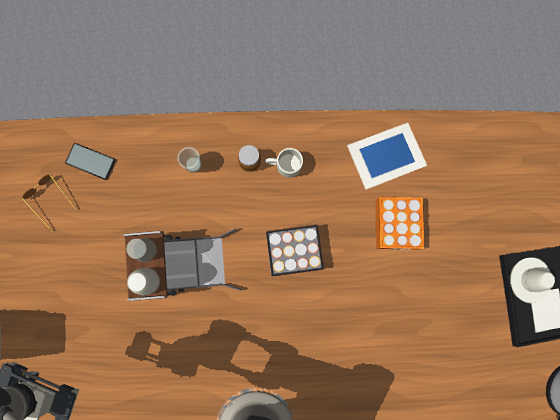

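View pics/wrist0.png

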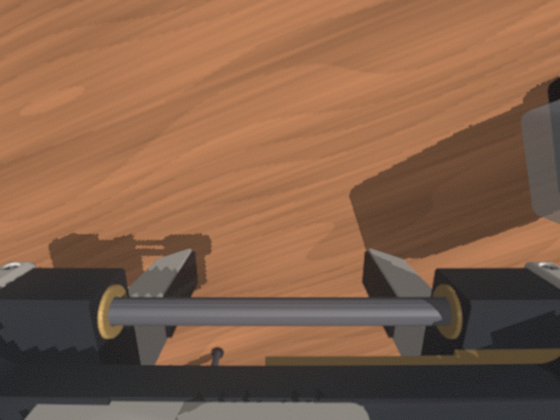

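The scene view shows the black crate at (230,213), the orange look-alike at (136,290), the stand at (318,155), the mug at (284,278), the jar at (325,257) and the tumbler at (373,222). The top view shows the black crate at (295,250), the orange crate at (402,222) and the stand with its toe at (225,262). I could confuse the black crate at top (295,250) with the orange one at (402,222), or with the dark stand bed at (195,262). I choose (295,250) because it is black with capsules, and I'll check it in a crop.

```bash
cat > h.py <<'E'
import cv2,numpy as np
def load(n): 
    d=np.load(n,allow_pickle=True); return {k:d[k] for k in d.files}
def K(d):
    f=210/np.tan(np.radians(float(d["vfov"]))/2); return np.array([[f,0,float(d["cx"])],[0,f,float(d["cy"])],[0,0,1]])
def rays(d,uv):
    p=cv2.undistortPoints(np.asarray(uv,float).reshape(-1,1,2),K(d),np.asarray(d["dist_coeffs"],float)).reshape(-1,2)
    return np.c_[p,np.ones(len(p))]
def plane(d,uv,z):
    r=rays(d,uv)@d["T"][:3,:3].T; o=d["T"][:3,3]
    return o+r*((z-o[2])/r[:,2])[:,None]
def cloud(d):
    h,w=d["range_z"].shape; u,v=np.meshgrid(np.arange(w),np.arange(h))
    r=rays(d,np.c_[u.ravel(),v.ravel()])*d["range_z"].reshape(-1,1)
    return (r@d["T"][:3,:3].T+d["T"][:3,3]).reshape(h,w,3)
def proj(d,P):
    T=np.linalg.inv(d["T"]); rv=cv2.Rodrigues(T[:3,:3])[0]
    return cv2.projectPoints(np.asarray(P,float).reshape(-1,1,3),rv,T[:3,3],K(d),np.asarray(d["dist_coeffs"],float))[0].reshape(-1,2)
E
python3 - <<'E'
from h import *
d=load("top0.npz"); im=d["color"]; C=cloud(d)
cv2.imwrite("pics/topcrop.png",cv2.resize(im[200:320,110:340,::-1],None,fx=3.4,fy=3.4,interpolation=cv2.INTER_CUBIC))
# crate top pixels: height 40-58mm near
def box(u0,u1,v0,v1,z0,z1):
    m=np.zeros(im.shape[:2],np.uint8); s=np.s_[v0:v1,u0:u1]
    m[s]=((C[s][...,2]>z0)&(C[s][...,2]<z1)).astype(np.uint8); return m
print("table z",np.median(C[300:320,420:480,2]))
m=box(255,340,215,290,.035,.065); cs=max(cv2.findContours(m,0,1)[0],key=cv2.contourArea)
r=cv2.minAreaRect(cs); b=cv2.boxPoints(r); print("crate px",r, "z",np.median(C[m>0][:,2]))
W=plane(d,b,.05); print(np.round(W,4)); print("sides",np.linalg.norm(np.diff(W,axis=0),axis=1),"ctr",W.mean(0))
for k,(u,v,z0) in dict(cup=(289,162,.055),tumbler=(190,160,.08),jar=(249,157,.07)).items():
    m=box(u-25,u+25,v-25,v+25,.02,.12); P=C[m>0]; print(k,len(P),P.min(0),P.max(0),np.median(P,0))
# heights map of stand
for v in range(228,302,6): print(v,np.round(C[v,120:250:8,2]*1000).astype(int))
E
```

```text
table z -0.0002454051191588258
crate px ((294.5372009277344, 249.79013061523438), (45.65198516845703, 52.595157623291016), 82.69424438476562) z 0.04912869355507721
[[ 0.5673 -0.0418  0.05  ]
 [ 0.5834 -0.1925  0.05  ]
 [ 0.4533 -0.2047  0.05  ]
 [ 0.4379 -0.0556  0.05  ]]
sides [0.15154562 0.13072066 0.1498789 ] ctr [ 0.51049025 -0.12363854  0.05      ]
cup 318 [ 0.73296441 -0.15233128  0.02003362] [ 0.80763107 -0.04407747  0.06886563] [ 0.77557563 -0.10741467  0.05248042]
tumbler 324 [0.74586069 0.14698418 0.02031352] [0.81062346 0.20594794 0.08913338] [0.78616214 0.1803231  0.06502713]
jar 487 [ 0.75226536 -0.06781884  0.0201373 ] [0.81398293 0.03561485 0.08207112] [ 0.77792241 -0.00094702  0.07273149]
228 [-4  0  0  3  2 -1  1  5 -1  4  1  0  0  1 -2  2 -3]
234 [ -1 147 149 133 127 133  -3   0   0   2  -3  -3   1  27   2  -2  -2]
240 [  2 132 211 191 131 130  56  53  26  12  17  11   4  -3   8   2   0]
246 [  1 211 212 208 158 132  26  26  16  15  17  12   5  -1   3   0  -4]
252 [ -3 207 212 209 156 130  31  25  24  12  16  10   3  -5   4   3   2]
258 [ -3 129 211 189 135 132  31  25  21  15  17  10   7  -1   4  -2   0]
264 [  4 131 131 134 129 131  33  23  17  10  16  11   6  -1   1  -1  -1]
270 [ -2 134 208 189 137 134  31  23  23  14  18  11   4  -1   6  -1  -1]
276 [ -4 208 220 219 189 128  29  27  18  19  20   9   4   0  -2  -1  -2]
282 [ -5 212 219 220 190 127  30  32  17  16  16  13   1   0   3  -1  -3]
288 [ -3 135 215 214 180 129  63  25  52  41   0   1   2   0  22  -2   2]
294 [  2 130 133 181 132 137  82   0   0   0   2  -2   2  -2  -2   0   2]
300 [ -2 151 128   1  -2   2   0   0  -3  -5  -4   0  -3  -3   0  -4  -3]
```

View pics/topcrop.png

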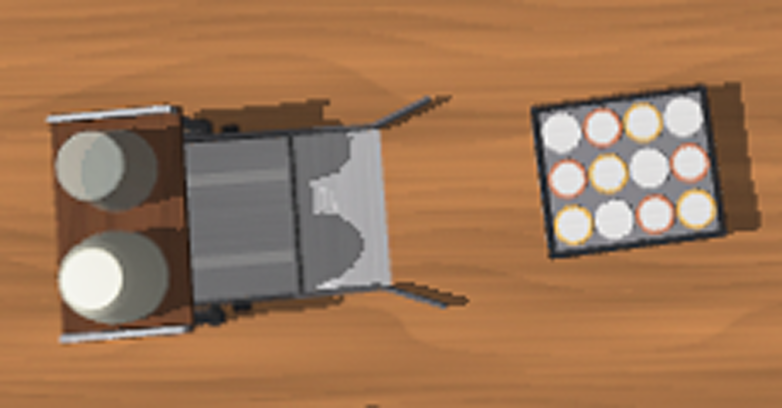

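The crop confirms the black crate, with a dark frame and 12 capsules, and the stand with its toe edge from (381,130) to (393,288). The flared wings end at about (448,98) and (465,300).

```bash
python3 - <<'E'
from h import *
d=load("top0.npz"); C=cloud(d)
f=lambda pts:[(x/3.4+110-.35,y/3.4+200-.35) for x,y in pts]
S=plane(d,f([(180,108),(190,330)]),.13); print("shelf",np.round(S,4))
T=plane(d,f([(381,130),(393,288)]),.002); print("toe",np.round(T,4),np.linalg.norm(T[1]-T[0]))
L=plane(d,f([(289,135),(301,295)]),.018); print("lip",np.round(L,4),np.linalg.norm(L[1]-L[0]))
G=plane(d,f([(448,98),(465,300)]),.026); print("wing tips",np.round(G,4),np.linalg.norm(G[1]-G[0]),G.mean(0))
sr=plane(d,f([(50,120),(62,340)]),.13); print("shelfrear",np.round(sr,4))
for n,a in (("toe",T),("lip",L),("shelf",S),("wing",G)):
    e=a[1]-a[0]; print(n,"mid",np.round(a.mean(0),4),"dir of +x (deg)",np.degrees(np.arctan2(-e[0],e[1]))%360)
m=[x.mean(0)[:2] for x in (G,T,L,S,sr)]
for i in range(5):
  for j in range(i+1,5):
    e=m[j]-m[i]; print(i,j,np.round(np.linalg.norm(e),4),np.degrees(np.arctan2(e[1],e[0])))
# scene-camera check
s=load("scene0.npz"); cv2.imwrite("pics/scenecrop.png",cv2.resize(s["color"][80:250,180:390,::-1],None,fx=3.5,fy=3.5,interpolation=cv2.INTER_CUBIC))
E
```

```text
shelf [[0.563  0.2365 0.13  ]
 [0.3882 0.2279 0.13  ]]
toe [[0.5523 0.0892 0.002 ]
 [0.4151 0.0802 0.002 ]] 0.1375148085723936
lip [[0.5483 0.1674 0.018 ]
 [0.4109 0.1576 0.018 ]] 0.1377433947620306
wing tips [[0.5769 0.0288 0.026 ]
 [0.4045 0.0169 0.026 ]] 0.1728678664623217 [0.49070176 0.02286191 0.026     ]
shelfrear [[0.5553 0.342  0.13  ]
 [0.3813 0.3303 0.13  ]]
toe mid [0.4837 0.0847 0.002 ] dir of +x (deg) 93.75704755219049
lip mid [0.4796 0.1625 0.018 ] dir of +x (deg) 94.07223447496848
shelf mid [0.4756 0.2322 0.13  ] dir of +x (deg) 92.7878099679673
wing mid [0.4907 0.0229 0.026 ] dir of +x (deg) 93.94837593623255
0 1 0.0623 96.42177372021803
0 2 0.1401 94.53524584255484
0 3 0.2099 94.12052829821656
0 4 0.3141 94.09498942913197
1 2 0.0779 93.02817825927436
1 3 0.1477 93.15082248544441
1 4 0.2519 93.52005791572401
2 3 0.0698 93.28777724010988
2 4 0.174 93.74038666264488
3 4 0.1042 94.04353907899433
```

View pics/scenecrop.png

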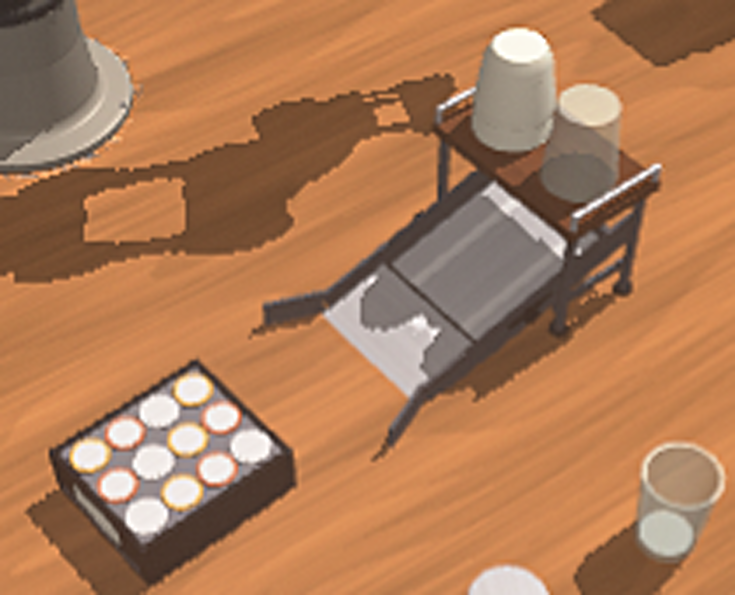

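The scene crop shows the crate's tagged face turned away from the stand, at (98,512), and the flared wings from (265,315) to (380,455). The estimates are:

| Item | Position | Heading |
|---|---|---|
| Stand toe middle | (0.484, 0.085) | 93.7° |
| Crate centre | (0.5105, -0.1236) | 96.0° |

The measured crate sides, 151 x 131 mm, agree with the sizes given.

I'll lift, turn and approach with the tool tilted, so the wrist trails behind the shelf.

{"method": "send_rows", "body": {"series": [[0, 0, -0.02, 0, 0, 0.112, 0.24], [0, 0, -0.02, 0, 0, 0.112, 0.24], [0, 0, -0.02, 0, 0, 0.112, 0.24], [0, 0, -0.02, 0, 0, 0.112, 0.24], [0, 0, -0.02, 0, 0, 0.112, 0.24]], "newtons": 20}}

```text
time: 0.57
tool_pos: [0.1817, 0.4923, 0.3274]
tool_rot: [-3.141, 0.0, 2.222]
contact_force: [0.4, 0.3, 0.5]
opening: 0.07
```

{"method": "send_rows", "body": {"series": [[0, 0, 0, 0, 0, 0.112, 0.24], [0, 0, 0, 0, 0, 0.112, 0.24], [0, 0, 0, 0, 0, 0.112, 0.24], [0, 0, 0, 0, 0, 0.112, 0.24], [0, 0, 0, 0, 0, 0.112, 0.24]]}}

```text
time: 0.98
tool_pos: [0.1818, 0.4924, 0.3264]
tool_rot: [-3.141, 0.001, 1.662]
contact_force: [-0.1, 0.0, -0.2]
opening: 0.07
```

{"method": "send_rows", "body": {"series": [[-0.025, 0.03, 0, 0, 0, 0, 0.24], [-0.025, 0.03, 0, 0, 0, 0, 0.24], [-0.025, 0.03, 0, 0, 0, 0, 0.24], [-0.025, 0.03, 0, 0, 0, 0, 0.24], [-0.025, 0.03, 0, 0, 0, 0, 0.24]]}}

```text
time: 1.4
tool_pos: [0.3443, 0.3814, 0.3266]
tool_rot: [-3.141, 0.0, 1.668]
contact_force: [0.4, 1.5, 0.5]
opening: 0.0698
```

{"method": "send_rows", "body": {"series": [[-0.025, 0.03, 0, 0, 0, 0, 0.24], [-0.025, 0.03, 0, 0, 0, 0, 0.24], [-0.025, 0.03, 0, 0, 0, 0, 0.24], [-0.025, 0.03, 0, 0, 0, 0, 0.24], [-0.04, 0, 0, 0, 0, 0, 0.24]]}}

```text
time: 1.82
tool_pos: [0.4802, 0.2544, 0.3243]
tool_rot: [-3.14, 0.0, 1.667]
contact_force: [-1.0, -1.6, -1.0]
opening: 0.0697
```

{"method": "send_rows", "body": {"series": [[-0.04, 0, 0, 0, 0, 0, 0.24], [-0.04, 0, 0, 0, 0, 0, 0.24], [-0.04, 0, 0, 0, 0, 0, 0.24], [-0.04, 0, 0, 0, 0, 0, 0.24], [-0.04, 0, 0, 0, 0, 0, 0.24]]}}

```text
time: 2.23
tool_pos: [0.4953, 0.054, 0.3265]
tool_rot: [-3.141, -0.0, 1.668]
contact_force: [1.3, 0.2, -0.1]
opening: 0.0694
```

{"method": "send_rows", "body": {"series": [[-0.04, 0, 0, 0, 0, 0, 0.24], [-0.04, 0, 0, 0, 0, 0, 0.24], [-0.04, 0, 0, 0, 0, 0, 0.24], [-0.04, 0, 0, 0, 0, 0, 0.24], [-0.04, 0, 0, 0, 0, 0, 0.24]]}}

```text
time: 2.65
tool_pos: [0.5147, -0.1452, 0.3266]
tool_rot: [-3.141, -0.0, 1.668]
contact_force: [1.3, 0.2, -0.4]
opening: 0.0694
```

{"method": "send_rows", "body": {"series": [[-0.04, 0, 0, 0, 0, 0, 0.24], [-0.04, 0, 0, 0, 0, 0, 0.24], [-0.04, 0, 0, 0, 0, 0, 0.24], [0, 0, 0, 0, 0, 0, 0.24]]}}

```text
time: 2.98
tool_pos: [0.526, -0.2693, 0.3248]
tool_rot: [-3.139, 0.001, 1.662]
contact_force: [-0.5, 0.1, -0.2]
opening: 0.0696
```

{"method": "send_rows", "body": {"series": [[0, 0, 0, 0, 0.1, 0, 0.24], [0, 0, 0, 0, 0.1, 0, 0.24], [0, 0, 0, 0, 0.1, 0, 0.24], [0, 0, 0, 0, 0.1, 0, 0.24], [0, 0, 0, 0, 0.1, 0, 0.24]]}}

```text
time: 3.4
tool_pos: [0.5267, -0.2625, 0.3272]
tool_rot: [3.141, -0.504, 1.669]
contact_force: [0.7, 0.2, -0.3]
opening: 0.0695
```

```bash
python3 - <<'E'
from cell import observe
from scipy.spatial.transform import Rotation as R
import numpy as np
o=observe(); M=R.from_euler('xyz',o["tool_rot"]).as_matrix(); print(o["time"],o["tool_pos"],o["tool_rot"],o["qpos"],o["contact_force"]); print(np.round(M,3))
t=np.array([.5255,-.262,.022]); print("delta tool",M.T@(t-o["tool_pos"]))
E
```

```text
3.4 [ 0.52665865 -0.26249729  0.32715718] [ 3.14076033 -0.50437141  1.66866733] [-0.76674851  0.62634878  0.89421094  0.3518458   1.99395723 -0.77961751] [ 0.70549857  0.15351943 -0.3042857 ]
[[-0.086  0.995 -0.046]
 [ 0.871  0.097  0.481]
 [ 0.483  0.001 -0.875]]
delta tool [-0.14693701 -0.00132712  0.2674514 ]
```

{"method": "send_rows", "body": {"series": [[-0.018, 0, 0.033, 0, 0, 0, 0.24], [-0.018, 0, 0.033, 0, 0, 0, 0.24], [-0.018, 0, 0.033, 0, 0, 0, 0.24], [-0.018, 0, 0.033, 0, 0, 0, 0.24], [-0.018, 0, 0.033, 0, 0, 0, 0.24]]}}

```text
time: 3.82
tool_pos: [0.5264, -0.2619, 0.1369]
tool_rot: [-3.141, -0.5, 1.668]
contact_force: [1.0, 0.2, 0.2]
opening: 0.0694
```

{"method": "send_rows", "body": {"series": [[-0.018, 0, 0.033, 0, 0, 0, 0.24], [-0.018, 0, 0.033, 0, 0, 0, 0.24], [-0.01, 0, 0.018, 0, 0, 0, 0.24], [-0.007, 0, 0.012, 0, 0, 0, 0.24], [0, 0, 0, 0, 0, 0, 0.24]]}}

```text
time: 4.23
tool_pos: [0.5254, -0.2616, 0.0262]
tool_rot: [-3.137, -0.504, 1.666]
contact_force: [-0.3, 0.1, -0.2]
opening: 0.0697
```

```bash
cat > look.py <<'E'
from cell import observe, imaging
import cv2,sys,numpy as np
from h import *
n=sys.argv[1]
for c in sys.argv[2:]:
    d=imaging.read_camera(c); np.savez(f"{c}{n}.npz",**d)
    if c=="top": a=d["color"][190:330,110:350]
    elif c=="scene": a=d["color"][80:280,160:400]
    else: a=d["color"]
    f=1.4 if c=="wrist" else 3
    cv2.imwrite(f"pics/{c}{n}.png",cv2.resize(a[:,:,::-1],None,fx=f,fy=f,interpolation=cv2.INTER_CUBIC))
o=observe(); print({k:np.round(o[k],4) for k in ("time","tool_pos","tool_rot","qpos","contact_force")})
E
python3 look.py 1 scene top
```

```text
{'time': np.float64(4.3333), 'tool_pos': array([ 0.5271, -0.2631,  0.0298]), 'tool_rot': array([ 3.1409, -0.4998,  1.6682]), 'qpos': array([-0.7657,  0.8601,  1.2812,  0.3221,  1.4021, -0.9825]), 'contact_force': array([ 0.0578,  0.4577, -0.2579])}
```

View pics/scene1.png

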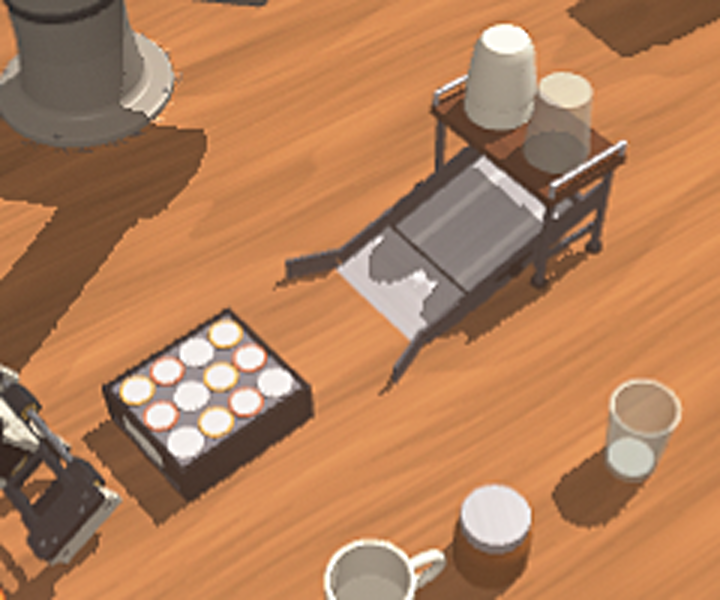

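View pics/top1.png

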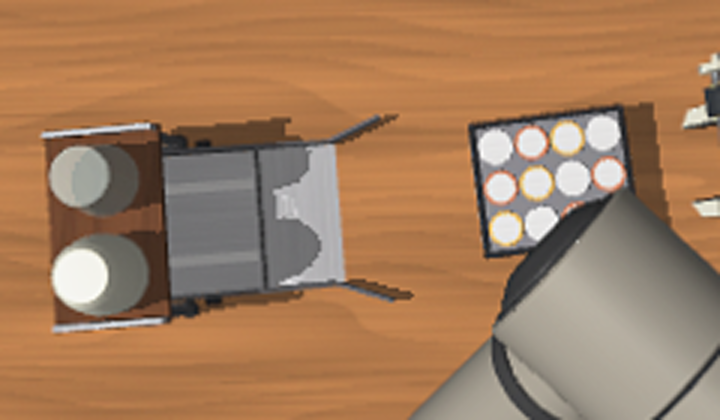

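The tips are visible at (690,118) and (705,208) in the top crop, 20 mm or more short of the crate's face and square to it. Next is a gentle approach to contact.

{"method": "send_rows", "body": {"series": [[0.008, 0, 0.006, 0, 0, 0, 0.24], [0.008, 0, 0.006, 0, 0, 0, 0.24], [0.008, 0, 0.006, 0, 0, 0, 0.24], [0.008, 0, 0.006, 0, 0, 0, 0.24], [0.0044, 0, 0.0024, 0, 0, 0, 0.24]]}}

```text
time: 4.75
tool_pos: [0.5221, -0.2165, 0.0238]
tool_rot: [-3.141, -0.501, 1.669]
contact_force: [-0.1, -0.1, -0.1]
opening: 0.0696
```

{"method": "send_rows", "body": {"series": [[0.0044, 0, 0.0024, 0, 0, 0, 0.24], [0.0044, 0, 0.0024, 0, 0, 0, 0.24], [0.0044, 0, 0.0024, 0, 0, 0, 0.24], [0.0044, 0, 0.0024, 0, 0, 0, 0.24]]}}

```text
time: 5.08
tool_pos: [0.5207, -0.1991, 0.0235]
tool_rot: [3.141, -0.498, 1.668]
contact_force: [0.5, -2.7, 0.6]
opening: 0.0697
```

{"method": "send_rows", "body": {"series": [[0.0044, -0.0005, 0.0024, 0, 0, 0, 0.24], [0.0052, -0.0008, 0.0029, 0, 0, 0, 0.24], [0.0052, -0.0008, 0.0029, 0, 0, 0, 0.24], [0.0052, -0.0008, 0.0029, 0, 0, 0, 0.24], [0.0052, -0.0008, 0.0029, 0, 0, 0, 0.24]]}}

```text
time: 5.5
tool_pos: [0.5138, -0.1698, 0.0232]
tool_rot: [3.141, -0.5, 1.668]
contact_force: [1.6, -2.5, 0.5]
opening: 0.0697
```

{"method": "send_rows", "body": {"series": [[0.0052, -0.0008, 0.0029, 0, 0, 0, 0.24], [0.0052, -0.0008, 0.0029, 0, 0, 0, 0.24], [0.0052, -0.0008, 0.0029, 0, 0, 0, 0.24], [0.0052, -0.0008, 0.0029, 0, 0, 0, 0.24], [0.0052, -0.0008, 0.0029, 0, 0, 0, 0.24]]}}

```text
time: 5.92
tool_pos: [0.5069, -0.1405, 0.0229]
tool_rot: [3.142, -0.5, 1.668]
contact_force: [1.1, -2.7, 0.7]
opening: 0.0695
```

```bash
python3 look.py 2 scene top
```

```text
{'time': np.float64(6.0167), 'tool_pos': array([ 0.5064, -0.1395,  0.0229]), 'tool_rot': array([-3.1402, -0.5019,  1.6682]), 'qpos': array([-0.638 ,  0.7503,  1.5649,  0.3906,  1.207 , -0.947 ]), 'contact_force': array([ 0.2763, -0.4004, -0.0131])}
```

View pics/top2.png

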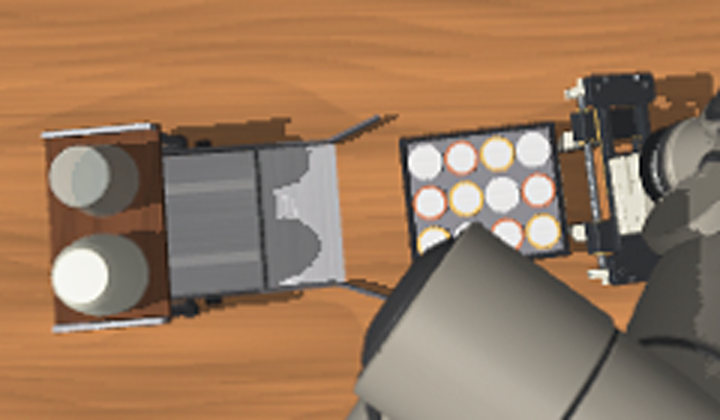

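View pics/scene2.png

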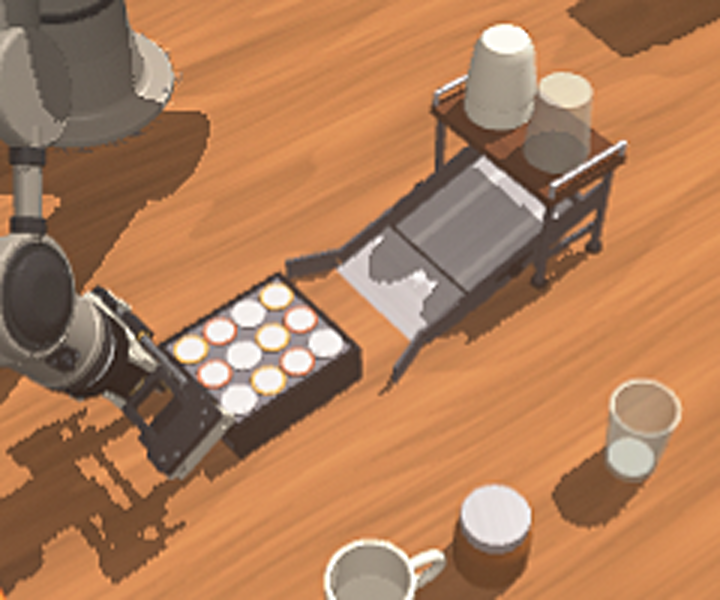

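In the top crop the crate has moved squarely with the fingers. Its upper corners are at (402,138) and (553,123), and its nose is just short of the wings at (390,117). I'll compute its offset from the stand's axis.

```bash
cat > off.py <<'E'
import sys
from h import *
# args: file, then pairs of top-crop px of crate top corners, order as given; prints stand coords
u=np.array([-np.sin(np.radians(3.7)),np.cos(np.radians(3.7))]); r=np.array([u[1],-u[0]]); o=np.array([.4837,.0847])
d=load(sys.argv[1]); z=float(sys.argv[2]); p=np.array(list(map(float,sys.argv[3:]))).reshape(-1,2)
W=plane(d,p/3+[110-.33,190-.33],z)
for w in W: print(np.round(w,4),"stand x %.1f right %.1f"%(1e3*(w[:2]-o)@u,1e3*(w[:2]-o)@r))
for i in range(len(W)-1):
    e=W[i+1]-W[i]; print(np.linalg.norm(e),np.degrees(np.arctan2(e[1],e[0])))
E
python3 - <<'E'
from h import *
d=load("top2.npz"); C=cloud(d)
m=((C[...,2]>.035)&(C[...,2]<.06)).astype(np.uint8); m[:,:240]=0; m[:,300:]=0;m[:225]=0; m[285:]=0
g=d["color"].astype(int); 
for v in range(230,282,4): 
    q=np.where(m[v])[0]; print(v,q.min() if len(q) else None,q.max() if len(q) else None)
E
python3 off.py top2.npz .05 402 138 553 123 568 252
```

```text
230 289 294
234 254 299
238 243 299
242 244 295
246 244 296
250 244 296
254 245 297
258 245 297
262 246 298
266 246 298
270 247 299
274 247 299
278 None None
[0.5538 0.0212 0.05  ] stand x -67.9 right 65.8
[ 0.5651 -0.1235  0.05  ] stand x -213.0 right 67.8
[ 0.442  -0.1343  0.05  ] stand x -215.9 right -55.7
0.14512959471841616 -85.52626952505007
0.1235069316952515 -174.95330235830215
```

{"method": "send_rows", "body": {"series": [[0.0044, -0.0003, 0.0024, -0.0015, 0, 0.0027, 0.24], [0.0052, -0.0005, 0.0029, -0.0015, 0, 0.0027, 0.24], [0.0052, -0.0005, 0.0029, -0.0015, 0, 0.0027, 0.24], [0.0052, -0.0005, 0.0029, -0.0015, 0, 0.0027, 0.24], [0.0052, -0.0005, 0.0029, -0.0015, 0, 0.0027, 0.24]]}}

```text
time: 6.43
tool_pos: [0.5021, -0.112, 0.0227]
tool_rot: [3.141, -0.5, 1.652]
contact_force: [0.5, -2.4, 0.8]
opening: 0.0697
```

{"method": "send_rows", "body": {"series": [[0.0052, -0.0005, 0.0029, -0.0015, 0, 0.0027, 0.24], [0.0052, -0.0005, 0.0029, -0.0015, 0, 0.0027, 0.24], [0.0052, -0.0005, 0.0029, -0.0015, 0, 0.0027, 0.24], [0.0044, -0.0003, 0.0024, -0.0015, 0, 0.0027, 0.24], [0.0035, 0, 0.0019, 0, 0, 0, 0.24]]}}

```text
time: 6.85
tool_pos: [0.4981, -0.0852, 0.0226]
tool_rot: [-3.142, -0.5, 1.64]
contact_force: [-0.5, -2.6, 0.4]
opening: 0.0696
```

```bash
python3 look.py 3 scene top
```

```text
{'time': np.float64(6.95), 'tool_pos': array([ 0.498 , -0.0849,  0.0226]), 'tool_rot': array([-3.141 , -0.5012,  1.6405]), 'qpos': array([-0.5729,  0.7049,  1.6755,  0.4412,  1.1196, -0.9098]), 'contact_force': array([-0.4694,  0.3357, -0.8334])}
```

View pics/top3.png

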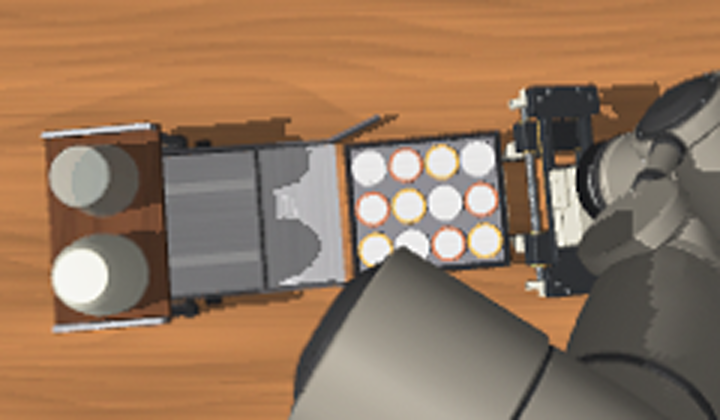

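View pics/scene3.png

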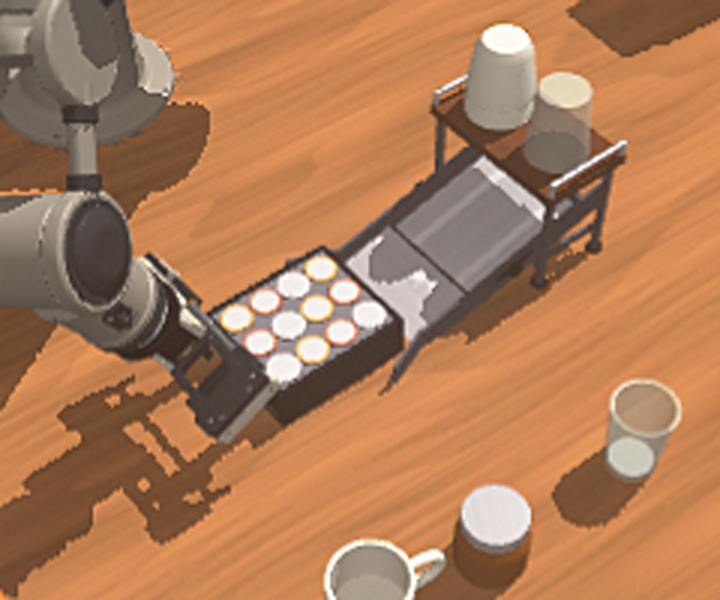

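The crate now lies inside the wings, square, with its nose edge at crop x≈346 against the toe at about 337.

```bash
python3 off.py top3.npz .05 345 145 500 132 511 266; python3 - <<'E'
from h import *
d=load("top3.npz"); im=d["color"][222:285,215:290,::-1]
cv2.imwrite("pics/z3.png",cv2.resize(im,None,fx=9,fy=9,interpolation=cv2.INTER_NEAREST))
E
```

```text
[0.5482 0.0758 0.05  ] stand x -13.0 right 63.7
[ 0.5575 -0.0725  0.05  ] stand x -161.7 right 63.5
[ 0.4301 -0.08    0.05  ] stand x -160.9 right -64.1
0.1486103013500657 -86.37933207427284
0.12761053812809314 -176.64100557544575
```

View pics/z3.png

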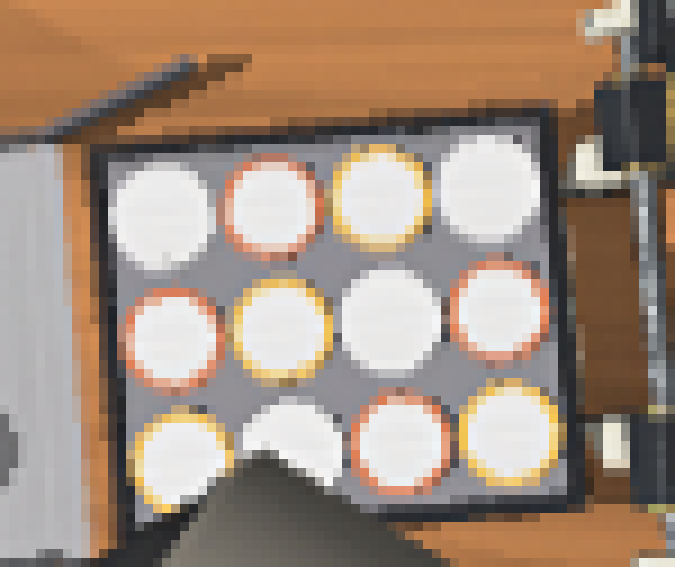

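{"method": "send_rows", "body": {"series": [[0.0044, 0, 0.0024, -0.0005, 0, 0.0009, 0.24], [0.0052, 0, 0.0029, -0.0005, 0, 0.0009, 0.24], [0.0052, 0, 0.0029, -0.0005, 0, 0.0009, 0.24], [0.0052, 0, 0.0029, -0.0005, 0, 0.0009, 0.24], [0.0052, 0, 0.0029, -0.0005, 0, 0.0009, 0.24]]}}

```text
time: 7.37
tool_pos: [0.4964, -0.0567, 0.0224]
tool_rot: [3.141, -0.5, 1.635]
contact_force: [0.1, -2.3, 0.3]
opening: 0.0696
```

{"method": "send_rows", "body": {"series": [[0.0052, 0, 0.0029, 0, 0, 0, 0.24], [0.0052, 0, 0.0029, 0, 0, 0, 0.24], [0.0052, 0, 0.0029, 0, 0, 0, 0.24], [0.0052, 0, 0.0029, 0, 0, 0, 0.24], [0.0052, 0, 0.0029, 0, 0, 0, 0.24]]}}

```text
time: 7.78
tool_pos: [0.4945, -0.0269, 0.0221]
tool_rot: [3.141, -0.5, 1.635]
contact_force: [0.3, -2.8, 1.4]
opening: 0.0698
```

{"method": "send_rows", "body": {"series": [[0.0052, 0, 0.0029, 0, 0, 0, 0.24], [0.0052, 0, 0.0029, 0, 0, 0, 0.24], [0.0052, 0, 0.0029, 0, 0, 0, 0.24], [0.0052, 0, 0.0029, 0, 0, 0, 0.24], [0.0052, 0, 0.0029, 0, 0, 0, 0.24]]}}

```text
time: 8.2
tool_pos: [0.4925, 0.0028, 0.0218]
tool_rot: [3.141, -0.5, 1.635]
contact_force: [-0.0, -2.9, 0.6]
opening: 0.07
```

```bash
python3 look.py 4 scene top
```

```text
{'time': np.float64(8.3), 'tool_pos': array([0.4919, 0.0038, 0.0219]), 'tool_rot': array([-3.1404, -0.5017,  1.6354]), 'qpos': array([-0.4346,  0.6617,  1.7858,  0.5187,  1.0169, -0.8485]), 'contact_force': array([0.2163, 0.3085, 0.4143])}
```

View pics/top4.png

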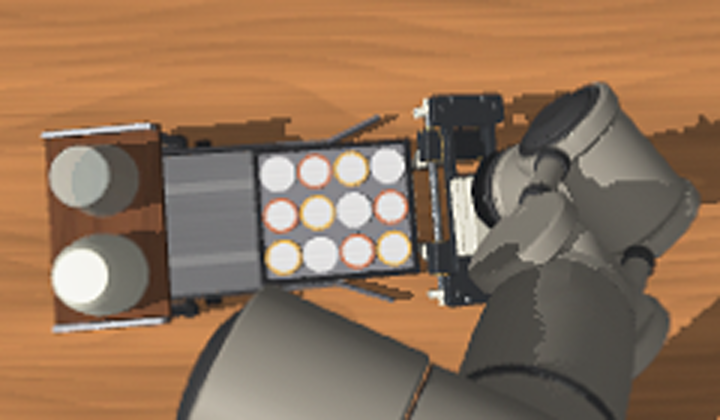

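View pics/scene4.png

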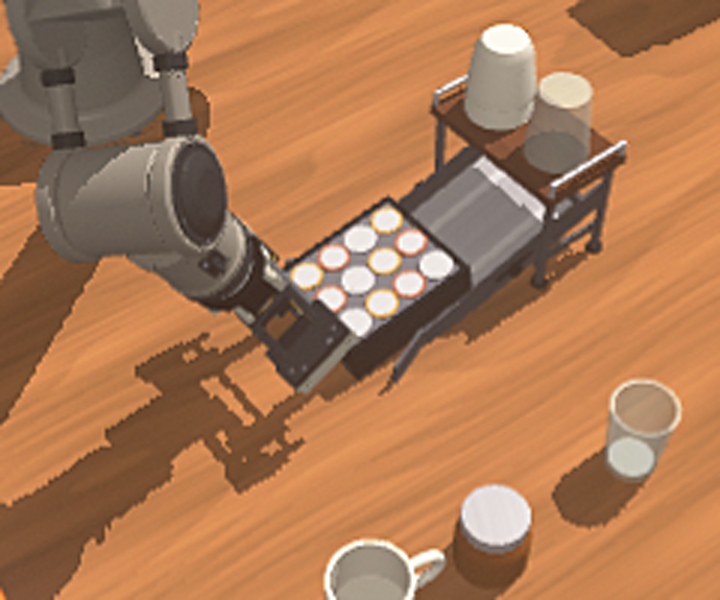

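The crate is centred, nose on the run-up near the lip, with a push force of about 3 N. I'll check the arm's height against the shelf cups before going on.

```bash
python3 - <<'E'
from h import *
d=load("top4.npz"); C=cloud(d)
for (x,y) in [(190,400),(200,360),(240,310),(300,320),(400,350),(300,400),(600,100),(520,180)]:
    print((x,y),np.round(C[190+y//3,110+x//3],3))
P=C.reshape(-1,3); 
a=P[(P[:,2]>.15)&(P[:,0]<.6)&(P[:,0]>.0)]
for x0 in np.arange(.1,.56,.05):
    s=a[(abs(a[:,0]-x0)<.025)&(a[:,1]<.2)&(a[:,2]>.23)]
    if len(s): i=s[:,1].argmax(); print(round(x0,2),"max y",s[i].round(3))
E
```

```text
(190, 400) [0.377 0.095 0.663]
(200, 360) [0.395 0.092 0.653]
(240, 310) [0.419 0.075 0.633]
(300, 320) [0.415 0.041 0.649]
(400, 350) [ 0.398 -0.007  0.636]
(300, 400) [0.378 0.038 0.675]
(600, 100) [ 0.555 -0.142  0.348]
(520, 180) [ 0.501 -0.084  0.258]
0.1 max y [0.123 0.2   0.294]
0.15 max y [0.137 0.2   0.27 ]
0.2 max y [0.177 0.17  0.37 ]
0.25 max y [0.231 0.149 0.435]
0.3 max y [0.285 0.125 0.51 ]
0.35 max y [0.34  0.107 0.649]
0.4 max y [0.378 0.101 0.649]
0.45 max y [0.426 0.066 0.644]
0.5 max y [ 0.5   -0.065  0.23 ]
0.55 max y [ 0.526 -0.083  0.307]
```

{"method": "send_rows", "body": {"series": [[0.0044, 0, 0.0024, 0, 0, 0, 0.24], [0.0052, 0, 0.0029, 0, 0, 0, 0.24], [0.0052, 0, 0.0029, 0, 0, 0, 0.24], [0.0052, 0, 0.0029, 0, 0, 0, 0.24], [0.0052, 0, 0.0029, 0, 0, 0, 0.24]]}}

```text
time: 8.72
tool_pos: [0.4907, 0.0316, 0.0216]
tool_rot: [3.141, -0.5, 1.635]
contact_force: [1.0, -2.3, -0.3]
opening: 0.0697
```

{"method": "send_rows", "body": {"series": [[0.0052, 0, 0.0029, 0, 0, 0, 0.24], [0.0052, 0, 0.0029, 0, 0, 0, 0.24], [0.0052, 0, 0.0029, 0, 0, 0, 0.24], [0.0052, 0, 0.0029, 0, 0, 0, 0.24], [0.0052, 0, 0.0029, 0, 0, 0, 0.24]]}}

```text
time: 9.13
tool_pos: [0.4888, 0.0613, 0.0214]
tool_rot: [3.141, -0.5, 1.635]
contact_force: [-0.1, -3.2, -0.1]
opening: 0.0701
```

```bash
python3 look.py 5 scene top
```

```text
{'time': np.float64(9.2333), 'tool_pos': array([0.4882, 0.0621, 0.0215]), 'tool_rot': array([-3.1408, -0.5013,  1.6355]), 'qpos': array([-0.3309,  0.6429,  1.8349,  0.573 ,  0.9568, -0.8008]), 'contact_force': array([-0.2157,  0.0205, -0.0863])}
```

View pics/scene5.png

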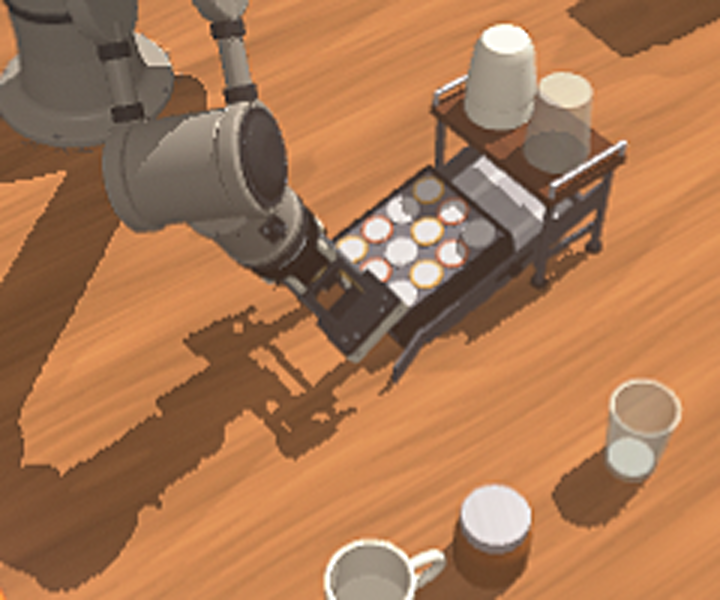

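View pics/top5.png

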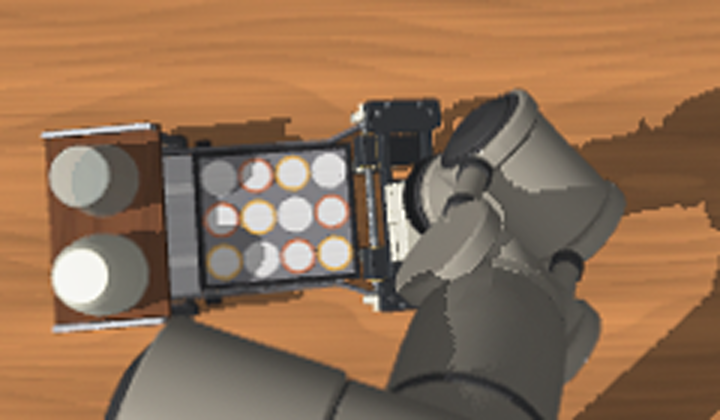

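The crate is straight between the guides, with its lower front edge about 10 mm short of the toe (top crop x≈355). I'll follow the slope from here.

{"method": "send_rows", "body": {"series": [[0.0044, 0, 0.0024, 0, 0, 0, 0.24], [0.0042, 0, 0.0018, 0, 0, 0, 0.24], [0.0039, 0, 0.001, 0, 0, 0, 0.24], [0.0039, 0, 0.001, 0, 0, 0, 0.24], [0.0039, 0, 0.001, 0, 0, 0, 0.24]]}}

```text
time: 9.65
tool_pos: [0.4876, 0.0822, 0.025]
tool_rot: [3.141, -0.5, 1.635]
contact_force: [0.2, -3.6, 0.7]
opening: 0.0696
```

{"method": "send_rows", "body": {"series": [[0.0039, 0, 0.001, 0, 0, 0, 0.24], [0.0039, 0, 0.001, 0, 0, 0, 0.24], [0.0039, 0, 0.001, 0, 0, 0, 0.24], [0.0039, 0, 0.001, 0, 0, 0, 0.24], [0.0039, 0, 0.001, 0, 0, 0, 0.24]]}}

```text
time: 10.07
tool_pos: [0.4861, 0.1018, 0.0298]
tool_rot: [-3.142, -0.5, 1.635]
contact_force: [0.2, -3.0, -0.6]
opening: 0.0699
```

{"method": "send_rows", "body": {"series": [[0.0039, 0, 0.001, 0, 0, 0, 0.24], [0.0039, 0, 0.001, 0, 0, 0, 0.24], [0.0039, 0, 0.001, 0, 0, 0, 0.24], [0.0029, 0, 0.0008, 0, 0, 0, 0.24], [0.0019, 0, 0.0005, 0, 0, 0, 0.24]]}}

```text
time: 10.48
tool_pos: [0.4851, 0.1184, 0.034]
tool_rot: [3.141, -0.5, 1.635]
contact_force: [-0.4, -2.8, -1.4]
opening: 0.0697
```

```bash
python3 look.py 6 scene top
```

```text
{'time': np.float64(10.5833), 'tool_pos': array([0.485 , 0.1184, 0.0341]), 'tool_rot': array([ 3.1415, -0.5006,  1.6353]), 'qpos': array([-0.2231,  0.6077,  1.8585,  0.6128,  0.9277, -0.7241]), 'contact_force': array([-0.2084, -0.8538, -1.1526])}
```

View pics/scene6.png

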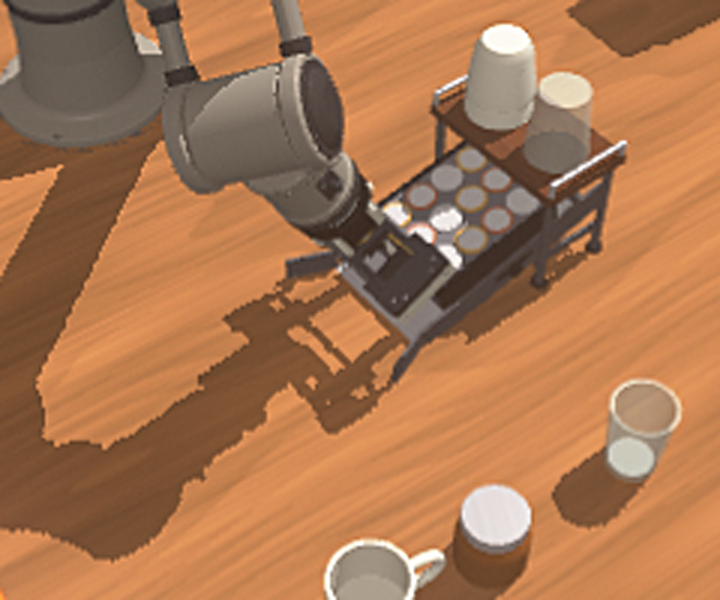

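View pics/top6.png

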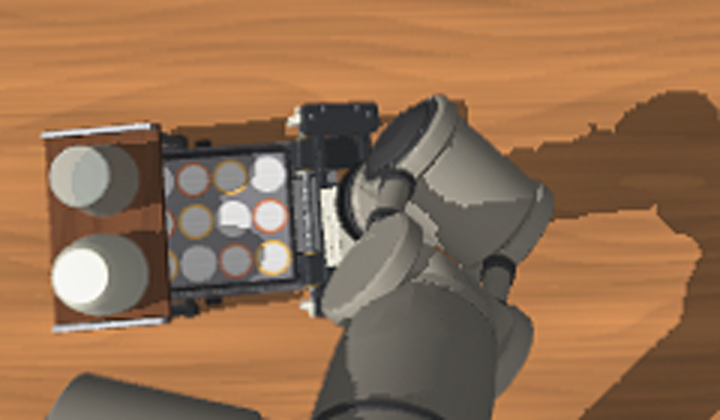

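The crate's nose is now under the shelf edge (top crop x≈165), straight between the guides. Its lower front edge is about 47 mm in from the toe, and the lip estimated from the first image is at about 78 mm. I'll slow down.

{"method": "send_rows", "body": {"series": [[0.0024, 0, 0.0006, 0, 0, 0, 0.24], [0.0024, 0, 0.0006, 0, 0, 0, 0.24], [0.0024, 0, 0.0006, 0, 0, 0, 0.24], [0.0024, 0, 0.0006, 0, 0, 0, 0.24], [0.0019, 0, 0.0005, 0, 0, 0, 0.24]]}}

```text
time: 11.0
tool_pos: [0.4844, 0.1296, 0.0369]
tool_rot: [3.141, -0.5, 1.635]
contact_force: [-0.1, -3.5, -1.0]
opening: 0.0697
```

{"method": "send_rows", "body": {"series": [[0.0015, 0, 0.0004, 0, 0, 0, 0.24], [0.0015, 0, 0.0004, 0, 0, 0, 0.24], [0.0015, 0, 0.0004, 0, 0, 0, 0.24], [0.0015, 0, 0.0004, 0, 0, 0, 0.24], [0.0015, 0, 0.0004, 0, 0, 0, 0.24]]}}

```text
time: 11.42
tool_pos: [0.484, 0.137, 0.0388]
tool_rot: [3.141, -0.5, 1.635]
contact_force: [-0.0, -3.0, -1.3]
opening: 0.0695
```

{"method": "send_rows", "body": {"series": [[0.001, 0, 0.00026, 0, 0, 0, 0.24], [0.001, 0, 0.00026, 0, 0, 0, 0.24], [0.001, 0, 0.00026, 0, 0, 0, 0.24], [0.001, 0, 0.00026, 0, 0, 0, 0.24]]}}

```text
time: 11.75
tool_pos: [0.4837, 0.141, 0.0397]
tool_rot: [3.141, -0.5, 1.635]
contact_force: [-0.3, -2.3, -2.0]
opening: 0.0695
```

{"method": "send_rows", "body": {"series": [[0.001, 0, 0.00026, 0, 0, 0, 0.24], [0.001, 0, 0.00026, 0, 0, 0, 0.24], [0.001, 0, 0.00026, 0, 0, 0, 0.24]]}}

```text
time: 12.0
tool_pos: [0.4835, 0.144, 0.0405]
tool_rot: [3.141, -0.5, 1.635]
contact_force: [-0.7, -2.4, -1.6]
opening: 0.0697
```

```bash
python3 look.py 7 scene top wrist
```

```text
{'time': np.float64(12.15), 'tool_pos': array([0.4835, 0.1441, 0.0406]), 'tool_rot': array([ 3.1413, -0.5004,  1.6351]), 'qpos': array([-0.1721,  0.5926,  1.8627,  0.6278,  0.9176, -0.6832]), 'contact_force': array([-0.2503, -2.3842, -0.7983])}
```

View pics/scene7.png

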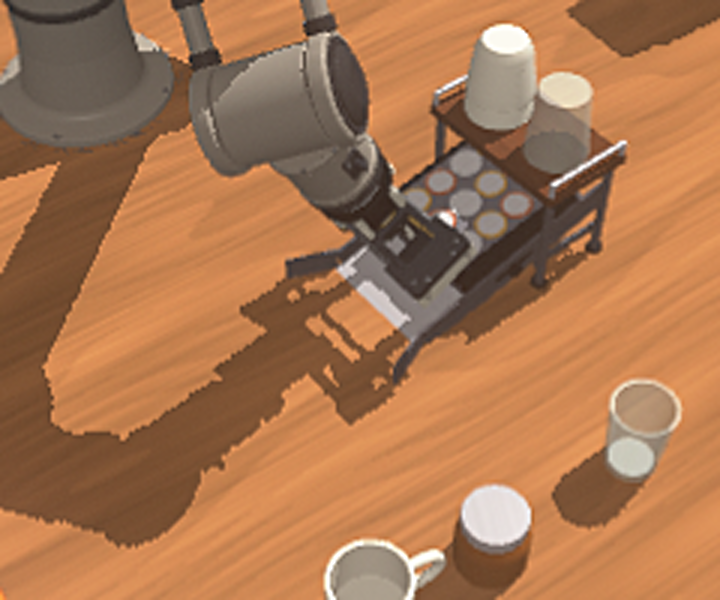

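View pics/wrist7.png

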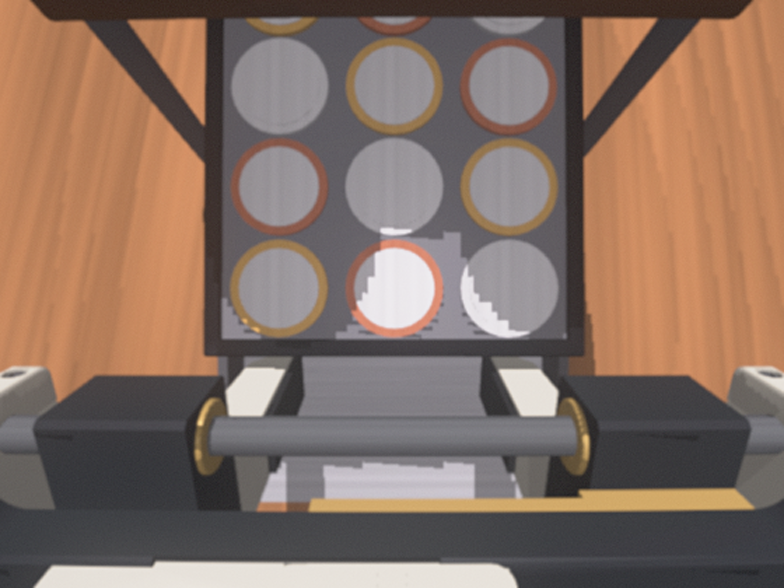

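The wrist view shows both tips on the crate's front face, near edge at row 348, straight between the guides, with the shelf edge at the top. The lower front edge is at about 73 mm and not yet dropped.

{"method": "send_rows", "body": {"series": [[0.001, 0, 0.00026, 0, 0, 0, 0.24], [0.001, 0, 0.00026, 0, 0, 0, 0.24], [0.001, 0, 0.00026, 0, 0, 0, 0.24]]}}

```text
time: 12.4
tool_pos: [0.4833, 0.1469, 0.0412]
tool_rot: [3.141, -0.5, 1.635]
contact_force: [1.3, -2.0, -1.2]
opening: 0.0699
```

{"method": "send_rows", "body": {"series": [[0.001, 0, 0.00026, 0, 0, 0, 0.24], [0.001, 0, 0.00026, 0, 0, 0, 0.24]]}}

```text
time: 12.57
tool_pos: [0.4832, 0.149, 0.0418]
tool_rot: [3.141, -0.5, 1.635]
contact_force: [-0.5, -3.6, -1.1]
opening: 0.0696
```

{"method": "send_rows", "body": {"series": [[0.001, 0, 0.00026, 0, 0, 0, 0.24], [0.001, 0, 0.00026, 0, 0, 0, 0.24]]}}

```text
time: 12.73
tool_pos: [0.4832, 0.1508, 0.0423]
tool_rot: [3.141, -0.5, 1.635]
contact_force: [0.3, -5.7, -2.5]
opening: 0.0698
```

```bash
python3 look.py 8 wrist scene
```

```text
{'time': np.float64(12.8333), 'tool_pos': array([0.4833, 0.1507, 0.0423]), 'tool_rot': array([ 3.1404, -0.4993,  1.6356]), 'qpos': array([-0.1583,  0.5887,  1.8629,  0.6308,  0.9142, -0.6717]), 'contact_force': array([ 0.8986, -4.4416, -1.9369])}
```

View pics/wrist8.png

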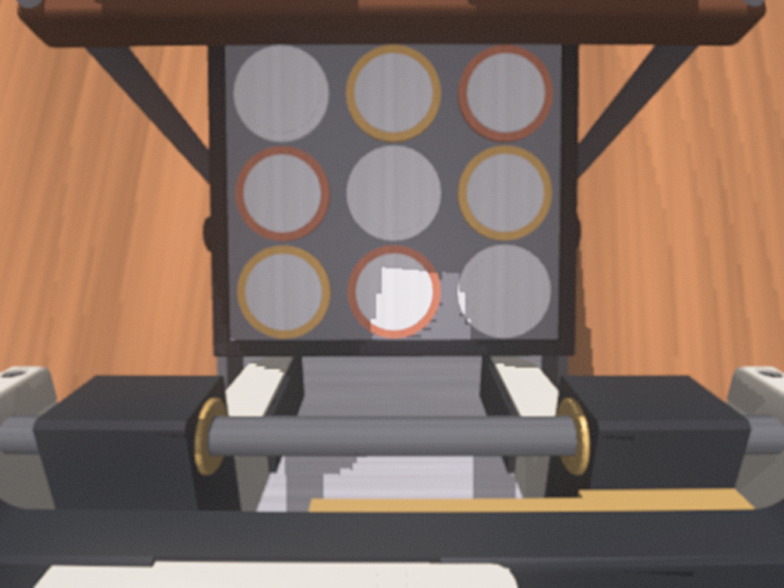

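View pics/scene8.png

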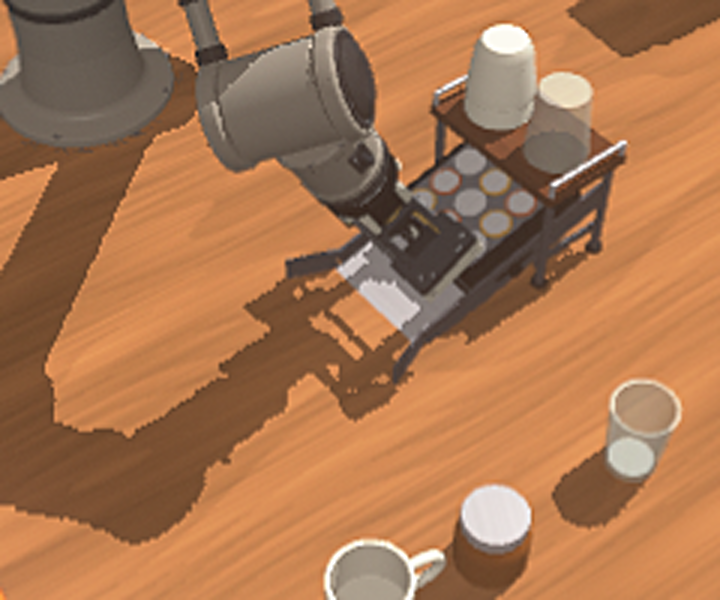

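In the wrist view the crate's near edge narrowed from 377 px to 359 px (rows 348), so it has probably dropped about 8 mm, and the force rose to 5.7 N, which suggests the back stop. I'll check with a plane fit of the crate's top.

```bash
cat > top.py <<'E'
import sys
from h import *
a=np.radians(3.7); u=np.array([-np.sin(a),np.cos(a),0]); r=np.array([np.cos(a),np.sin(a),0])
o=np.array([.4837,.0847,0])
d=load(sys.argv[1]); v0,v1,u0,u1=map(int,sys.argv[2:6]) if len(sys.argv)>2 else (60,235,170,390)
P=cloud(d)[v0:v1,u0:u1].reshape(-1,3)-o
P=P[np.isfinite(P).all(1)]; X=np.c_[P@u,P@r,P[:,2]]
A=np.c_[X[:,0],X[:,1],np.ones(len(X))]; w=np.ones(len(X),bool)
for _ in range(6):
    c=np.linalg.lstsq(A[w],X[w,2],rcond=None)[0]; e=X[:,2]-A@c; w=abs(e)<.004
n=np.array([-c[0],-c[1],1]); n/=np.linalg.norm(n)
print("pitch %.2f roll %.2f deg, inliers %d/%d std %.4f"%(np.degrees(np.arctan(c[0])),np.degrees(np.arctan(c[1])),w.sum(),len(w),e[w].std()))
xs=.1; zb=c[2]+c[0]*xs-.05/np.cos(np.arctan(c[0]))
print("bottom plane height above run-up line at stand x=100: %.1f mm ; at x=80 %.1f, at x=200 %.1f"%tuple(1e3*(c[2]+c[0]*x-.05*np.sqrt(1+c[0]**2)-x*np.tan(.2443)) for x in(.1,.08,.2)))
print("x range inliers",X[w,0].min(),X[w,0].max(),"y",X[w,1].min(),X[w,1].max())
E
for i in 7 8; do python3 top.py wrist$i.npz; done
```

```text
pitch 10.61 roll -0.02 deg, inliers 38352/38500 std 0.0012
bottom plane height above run-up line at stand x=100: -1.6 mm ; at x=80 -0.3, at x=200 -7.8
x range inliers 0.0731075168659134 0.15653051139414673 y -0.049430883785847035 0.0570214377357205
pitch 13.87 roll -0.03 deg, inliers 38338/38500 std 0.0012
bottom plane height above run-up line at stand x=100: -8.5 mm ; at x=80 -8.5, at x=200 -8.8
x range inliers 0.08070921781066288 0.1652557330886227 y -0.051696307577638205 0.05934951880567247
```

The pitch is 13.9° and the crate lies 8.5 mm below the run-up plane, against 10.6° and still riding on the lip one look earlier. It is home and flat, so I'll back off straight down the slope.

{"method": "send_rows", "body": {"series": [[-0.0015, 0, -0.0004, 0, 0, 0, 0.24], [-0.0029, 0, -0.0008, 0, 0, 0, 0.24], [-0.0039, 0, -0.001, 0, 0, 0, 0.24], [-0.0058, 0, -0.0015, 0, 0, 0, 0.24], [-0.0077, 0, -0.002, 0, 0, 0, 0.24]]}}

```text
time: 13.25
tool_pos: [0.4843, 0.1289, 0.0368]
tool_rot: [3.141, -0.501, 1.636]
contact_force: [0.0, 0.3, -0.6]
opening: 0.0697
```

{"method": "send_rows", "body": {"series": [[-0.0088, 0, -0.0048, 0, 0, 0, 0.24], [-0.0088, 0, -0.0048, 0, 0, 0, 0.24], [-0.0088, 0, -0.0078, 0, 0, 0, 0.24], [0, 0, -0.02, 0, 0, 0, 0.24], [0, 0, -0.02, 0, 0, 0, 0.24]]}}

```text
time: 13.67
tool_pos: [0.4873, 0.077, 0.0746]
tool_rot: [-3.14, -0.501, 1.633]
contact_force: [0.5, -0.5, -0.5]
opening: 0.0698
```

```bash
python3 look.py 9 wrist scene top
```

```text
{'time': np.float64(13.8167), 'tool_pos': array([0.4888, 0.077 , 0.0755]), 'tool_rot': array([ 3.1381, -0.499 ,  1.6347]), 'qpos': array([-0.3022,  0.5435,  1.8132,  0.5448,  1.0444, -0.7056]), 'contact_force': array([-0.8821,  0.7944,  0.2912])}
```

View pics/wrist9.png

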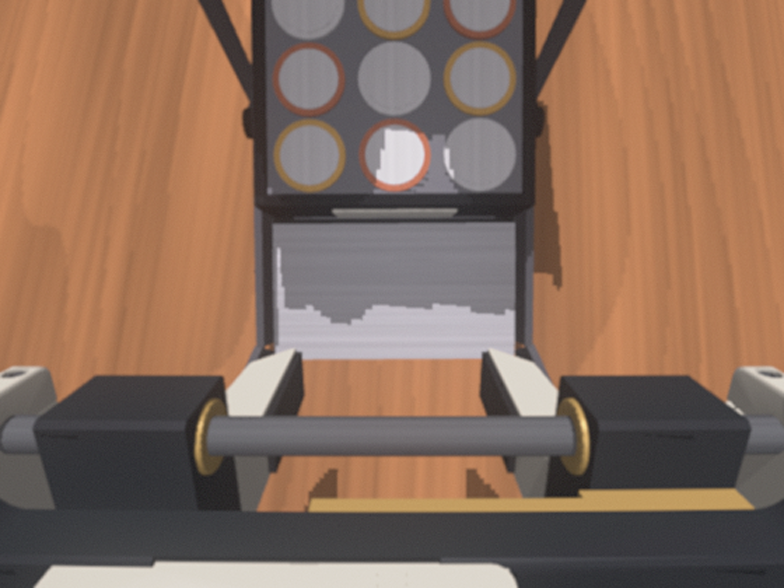

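View pics/scene9.png

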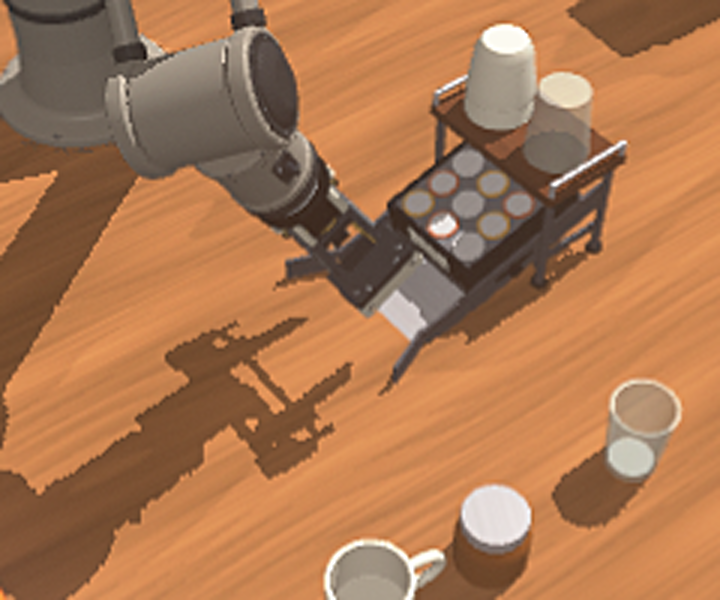

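The wrist view shows the crate resting behind the lip (front face and tag at row 212, dark lip line at row 220) with the fingers clear. The mug, jar and tumbler are where they were. A last numeric check after raising a little further:

{"method": "send_rows", "body": {"series": [[-0.01, 0, -0.02, 0, 0, 0, 0.24], [-0.01, 0, -0.02, 0, 0, 0, 0.24], [0, 0, 0, 0, 0, 0, 0.24], [0, 0, 0, 0, 0, 0, 0.24], [0, 0, 0, 0, 0, 0, 0.24]]}}

```text
time: 14.23
tool_pos: [0.4893, 0.0424, 0.0992]
tool_rot: [-3.14, -0.501, 1.634]
contact_force: [-0.5, 0.3, 0.7]
opening: 0.0701
```

```bash
python3 top.py wrist9.npz 15 130 200 365; python3 look.py 10 wrist top scene; python3 top.py wrist10.npz 5 75 210 355
python3 - <<'E'
from h import *
a=load("scene0.npz")["color"].astype(int); b=load("scene10.npz")["color"].astype(int)
for k,(u,v) in dict(cup=(284,278),jar=(325,257),tumbler=(373,222)).items():
    s=np.s_[v-22:v+22,u-20:u+24]; print(k,abs(a[s]-b[s]).mean(),(abs(a[s]-b[s]).max(2)>40).sum())
E
```

```text
pitch 13.39 roll -0.07 deg, inliers 18907/18975 std 0.0012
bottom plane height above run-up line at stand x=100: -8.4 mm ; at x=80 -8.2, at x=200 -9.5
x range inliers 0.07789160979961096 0.1513416230695169 y -0.04842440626930179 0.058515490950940566
{'time': np.float64(14.3833), 'tool_pos': array([0.4893, 0.0427, 0.0993]), 'tool_rot': array([-3.14  , -0.5009,  1.635 ]), 'qpos': array([-0.366 ,  0.5173,  1.7708,  0.5022,  1.1323, -0.7117]), 'contact_force': array([ 0.2483, -0.9708, -0.396 ])}
pitch 13.51 roll -0.08 deg, inliers 10097/10150 std 0.0013
bottom plane height above run-up line at stand x=100: -8.6 mm ; at x=80 -8.4, at x=200 -9.5
x range inliers 0.09618297870975641 0.14895969406774126 y -0.04884275404184492 0.058856003002176575
cup 3.8762052341597797 0
jar 3.856921487603306 0
tumbler 4.220385674931129 0
```

View pics/wrist10.png

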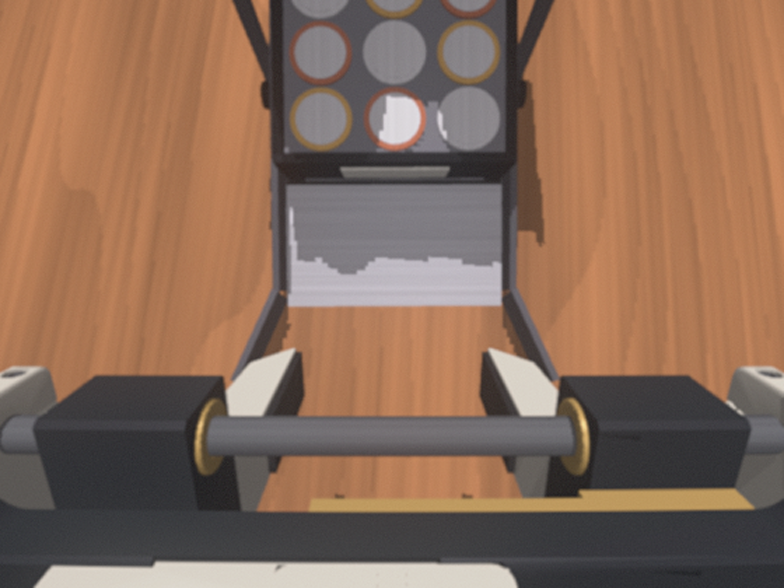

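The crate is lying still behind the lip (front face at row 170, lip line at row 180), and the gripper is clear of it. I'll hand in.

```bash
python3 -c "
from cell import workorder
print(workorder.hand_in())"
```

```text
the job is handed in; nothing more can be done
None
```

The full capsule crate is in the berth behind the lip, and the job was handed in at about 14.4 s of robot time. I pushed it with two tilted, half-open fingers along the counter, through the guides and up the run-up, in 1 mm steps near the end. The readings I took never passed about 6 N.

- **Drop behind the lip:** The crate's pitch went from 10.6° (riding on the lip) to 13.9°. Its underside then lay 8.5 mm below the run-up plane, against the 8 mm specified.
- **After letting go:** The last two looks gave 13.4–13.5° and about 8.5 mm, so the crate has stayed put. The half-degree difference is measurement scatter at longer range.
- **Back stop:** The push force rose from about 2.5 N to 5.7 N in the last few millimetres, at the point where the crate dropped. I took that as the back stop and did not push on to confirm it separately.
- **Other objects:** The mug, jar and tumbler show no change in the scene picture, and the gripper was clear of everything at hand-in.
- **One disagreement:** In the first images the wing tips measured about 62 mm in front of the toe, not the 47 mm given for the mouth. It made no difference to the run.

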